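Nudge the walnut coaster into its recess

TASK

With your fingertips, push the dark walnut coaster that is lying on the wooden holder board over the edge of the empty round recess until it drops in and lies flat on the recess floor. Do not pick it up: it must only be slid along the board. Leave the white coaster in its own recess, and leave the mallet, the glue bottle and the wood offcut where they are.

Things in the scene. Friction and masses are not known exactly. Their poses are not given: they have to be found in the camera images.
- board: Light wooden coaster holder, a flat board 340 x 140 x 24 mm that does not move, lying flat on the bench; origin at the centre of its underside, x along its length, y across it, z up. Its top face is 24 mm above the bench. It has two round recesses 94 mm across and 12 mm deep with grey-lined floors, centred on its long middle line 105 mm either side of the board's centre: the empty one at +x, the one holding the white coaster at -x. The top face between them is plain and flat.
- empty_recess (a point): Centre of the floor of the empty recess (94 mm across, 12 mm deep, so this point is 12 mm above the bench and 12 mm below the board's top face); axes as the board's.
- coaster_center (a point): Dark walnut coaster with a cork-coloured round face, a loose flat disc 90 mm across and 10 mm thick, about 45 g; point at its centre, half-way up; z is its flat axis. At the start it lies flat on the board's top face, near the board's middle, part of it possibly overhanging the white coaster's recess. In its recess its top is 2 mm below the board's top face, with 2 mm of play all round.
- set_coaster_center (a point): White coaster with a cork-coloured round face, same size (90 mm across, 10 mm thick), loose but already in its recess with its top 2 mm below the board's top face; point at its centre, half-way up. To be left there.
- mallet_grip (a point): Hammer-shaped mallet, wooden handle and black rubber head, about 250 mm long, lying flat on the bench beside one long side of the board (its -y side); point at the grip of the handle, x along the handle towards the head.
- glue_center (a point): White bottle with an orange cap, 48 mm across and 115 mm tall, standing on the bench beyond the board's +y side; point at its centre, half-way up.
- offcut_center (a point): Light wooden offcut 60 x 35 x 30 mm, lying on the bench beyond the board's +y side; point at its centre.
- filled_recess (a point): Centre of the floor of the white coaster's recess, 12 mm above the bench; axes as the board's.
- coaster: The same walnut coaster; origin at the centre of its underside. As it goes into the recess it tips, and it can hang tilted with its rear edge on the rim (centre about 11 mm above the recess floor) until it is pushed on a few mm more.
Mind the look-alikes: they are no part of the job. What is shaped like the coaster but orange or red is not meant.

How it is judged:
By the outcome, as a careful person would: the job done as asked, in the order asked, and still so for the second after the job is handed in, with the robot touching nothing.
It also fails if it takes over 42 s, if anything falls off the work surface, if the arm or the gripper's body presses on something with over 40 N, if the wrist force passes 120 N, or if a joint passes its speed limit or range.

ROBOT

A 6-joint arm with a two-finger parallel gripper is mounted at the origin on the work surface. World frame = base frame: x ahead of the robot, y to its left, z up, the work surface at z = 0. Lengths are in mm, angles in rad, forces in N, time in s.
With the tool pointing down it reaches from about 350 to 775 mm from the base axis. Payload 7.3 kg.
Tool frame: the origin (TCP) lies between the finger pads; the fingertips stand 8 mm ahead of it and the grasp point (between the pads) lies 11 mm behind it; y points along the fingers, z is the direction in which the jaws open and shut, and the axes are right-handed (so a half turn about y gives the same grasp; the last joint's range is limited). The gripper opens to 92 mm and grips with 3 to 60 N. Pads are 19 mm wide; open, the fingers measure 130 mm over their backs; the gripper's body (75 mm by 190 mm) begins 47 mm behind the grasp point.
Start: joints at [1.154, 0.342, 1.524, -0, 1.275, -0.146], TCP at [140.423, 505.891, 234.741] pointing down, gripper open.
Joint ranges: [-2.53, 2.53], [-0.77, 2.02], [0.04, 2.7], [-1, 4.14], [0.28, 2.66], [-3.11, 3.11]. Speed limits (rad/s): [2.57, 2.57, 3.14, 3.14, 3.14, 3.14].

INTERFACE

Orientations are given as [roll, pitch, yaw] about the fixed x, y, z axes, in that order (R = Rz(yaw) Ry(pitch) Rx(roll)).
In Python, from plant import bot, vision, job gives the robot as it stands. The module is installed in compiled form; this text tells all that it offers.
- The arm moves only by the tool arm_command, never from a script. Its argument "deltas" is a list of rows, each a list of 4 numbers: the shift along the tool's x, y, z in m, then the turn about the tool's y in degrees. In form: [[x, y, z, twist], ...]. A call has 1 to 5 rows; each row shifts and turns the commanded pose from where the row before left it, along the tool's axes as they then stand; what a row does not reach is not made up. A row lasts 1/10 s, in which the tool goes at most 50 mm and 8.59 degrees, less where a joint would pass 70% of its speed; a pose out of reach is approached as far as the arm can. A call is refused whole if a number of a shift passes 0.05 or a number of a turn 8.59, either way. A call with a gripper value outside its range is refused whole. "claw" is the closure in counts, from 0 (fully open) to 255 (shut), set as the call begins (left out, the last holds). The fingers move at their own pace and stop on an object; the grip force is fixed at half the most. Time passes only in rows, so rows that do not move let the fingers close. It gives the time, the measured TCP pose, the force and the opening at its end, in the units of the state.
- bot.get_obs(): the state, without advancing time (a new reading comes with each control period).
- vision.capture(name): name is "scene" or "top" or "wrist"; returns a dict with "img" (400x640x3 uint8, red, green, blue), "camera_matrix" (3x3 intrinsics, pixels), "dist_coeffs" ([k1, k2, p1, p2, k3] as OpenCV has them; the pictures are not rectified), "world_to_cam" (4x4, takes a point from world to camera coordinates); the wrist camera has in their place "mount" (4x4, takes a point from camera to tool coordinates, whose origin is the TCP and whose axes are the tool frame's). Camera axes: x right, y down, z forward; pixel columns grow to the right and rows downward; lengths in mm; the calibration is good to about 2 mm. A picture is of the moment at which its call begins: read the wrist's pose just before it. There is no depth.
- job.close_job(): hands the job in, once; it reports no verdict.
Trained networks look in a picture, given as the dict that the camera call returned (one of the last four; its "shot" number tells which), for a name from the list of things; names that differ only in an ending like _2 or _b are one class to them, and where a whole thing is asked for, a point or a joint stands for the part that bears it (a point fixed in the world has none). Each returns a list of dicts, best first, with "confidence" (0 to 1); they miss things now and then, are a little off and sometimes report something else, mostly with a low value. They report only what shows in the picture. A call takes as long as a camera call. They do not tell look-alikes from the thing itself.
- vision.find_in(picture, name): "xyz" ([x, y, z] in mm, in the coordinates of the camera as it stood for that picture, good to about 4 mm: the middle of the surface that is visible of it).
- vision.regions_of(picture, name): "mask" (400x640 bool, what is visible of it).
The state is a dict: "time": time; "joint_positions": joint angles; "dq": joint speeds; "tau": joint torques, N m; "tool_pos": TCP position; "tcp_rot": TCP orientation; "contact_force": force on the tool from outside, world axes, zero at the start; "moment": the same for the moment, N m; "grip_width": finger opening in mm.
Only numpy, scipy, OpenCV 4.12 (cv2) and the standard library are available. Lean on these libraries where they do the work, as an engineer would, in place of code of your own. Each camera call takes 0.05 s, during which the arm holds its last target. There are 200 camera calls.

## Working session

There is one attempt and no reset: what is moved stays moved. The work goes in short steps, Python scripts to look and compute and a tool call to move; the robot and the scene stay as the last step left them, time stands still between calls to the robot, and variables do not carry over. Pictures are saved under pics/ and viewed, about 8 in all and at most 12, crops included, and the job is handed in when it is done.

Besides the shell and the picture viewer there is one more tool, called after ">>>" as name([rows], argument=value, ...), one row to a line, values as JSON. arm_command: Moves the arm, as the interface text tells. Its arguments: {"type":"object","properties":{"deltas":{"type":"array","items":{"type":"array","items":{"type":"number"}}},"claw":{"type":"number"}},"required":["deltas"]}

```bash
mkdir -p pics; cat > h.py <<'E'
import numpy as np, cv2
from plant import bot, vision, job
def save(p,f): cv2.imwrite('pics/'+f, p['img'][:,:,::-1])
def ray(p,uv,z,W=None):
    W=p['world_to_cam'] if W is None else W
    n=cv2.undistortPoints(np.array([[uv]],float),np.array(p['camera_matrix']),np.array(p['dist_coeffs']))[0,0]
    W=np.array(W);R=W[:3,:3];t=W[:3,3];d=R.T@[n[0],n[1],1];c=-R.T@t
    return c+d*(z-c[2])/d[2]
def w(p,x): return (np.linalg.inv(p['world_to_cam'])@np.r_[x,1])[:3]
E
python3 - <<'E'
from h import *
np.set_printoptions(precision=1,suppress=True)
o=bot.get_obs();print(o['time'],o['tool_pos'],o['tcp_rot'],o['grip_width'])
p=vision.capture('top');q=vision.capture('scene');save(p,'top0.png');save(q,'sc0.png')
for n in['board','coaster_center','set_coaster_center','mallet_grip','glue_center','offcut_center','empty_recess','filled_recess']:
  for k,c in(('top',p),('sc',q)):
    try: print(n,k,[(w(c,d['xyz']),round(d['confidence'],2)) for d in vision.find_in(c,n)[:4]])
    except Exception as e: print(n,e)
E
```

```text
0.0 [140.3 505.5 234. ] [-1.6  0.  -0.3] 91.85640503546611
board top [(array([ 583.8, -113.1,   19.7]), 0.68)]
board sc [(array([ 602.6, -131.1,   24.4]), 0.68)]
coaster_center top [(array([576.6, 175.6,  10.7]), 0.75), (array([410.9, 181.1,   9.5]), 0.67), (array([546.8, -72. ,  35.8]), 0.61)]
coaster_center sc [(array([550.1, -75.3,  35.7]), 0.83), (array([413.5, 175.7,   8.9]), 0.78), (array([578.6, 174.8,  11.9]), 0.57)]
set_coaster_center top [(array([483.8,  -7.2,  23. ]), 0.73)]
set_coaster_center sc [(array([484. ,  -3.3,  20.8]), 0.57)]
mallet_grip top [(array([ 412.7, -187.3,   24.7]), 0.95), (array([ 587.6, -112.3,   25.7]), 0.71)]
mallet_grip sc [(array([ 425.8, -193.1,   21.1]), 0.61)]
glue_center top [(array([640.5,  50.5,  79.5]), 0.88)]
glue_center sc [(array([655.7,  50.4,  72.7]), 0.96)]
offcut_center top [(array([709.9, -20.8,  30.8]), 0.57)]
offcut_center sc [(array([718.1, -27.6,  34.8]), 0.71)]
empty_recess top [(array([ 583.5, -109.6,   26.9]), 0.75)]
empty_recess sc [(array([ 599.4, -129. ,   22.6]), 0.63)]
filled_recess top [(array([ 584.8, -111.4,   27.4]), 0.89)]
filled_recess sc [(array([ 598.6, -125.8,   25.9]), 0.76)]
```

View pics/top0.png

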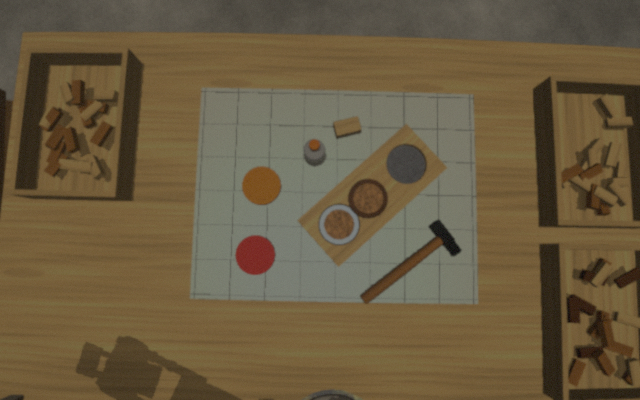

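View pics/sc0.png

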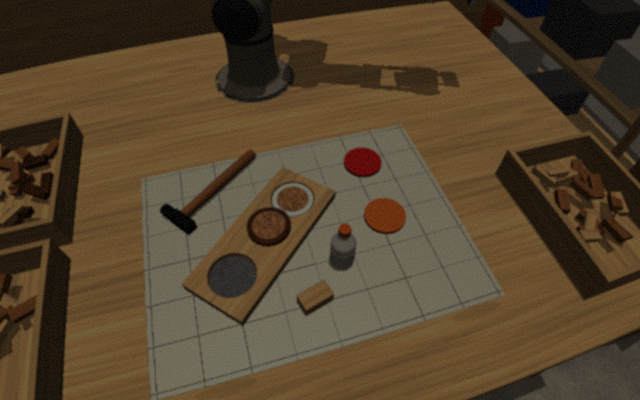

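Both pictures show the same layout. In the top view:
- walnut coaster with a cork face at (368,198)
- white coaster in its recess at (340,224)
- empty grey recess at (407,163)
- orange disc at (262,186) and red disc at (255,255), both look-alikes on the mat
- bottle at (314,152), offcut at (347,127), mallet from (365,300) to (447,238)

Things that could be taken for the target are the walnut (368,198), white (340,224), orange (262,186) and red (255,255) discs. I choose the walnut one because it is dark-rimmed and on the board. Next I'll refine the measurement and check it in a close crop.

```bash
python3 - <<'E'
from h import *
np.set_printoptions(precision=1,suppress=True)
p=vision.capture('top');q=vision.capture('scene')
def fit(c,mask,z):
    cs,_=cv2.findContours(mask.astype(np.uint8),cv2.RETR_EXTERNAL,cv2.CHAIN_APPROX_NONE)
    k=max(cs,key=cv2.contourArea)[:,0]
    P=np.array([ray(c,u,z)[:2] for u in k],np.float32); h=cv2.convexHull(P)
    (x,y),r=cv2.minEnclosingCircle(P); e=cv2.fitEllipse(h); return np.r_[x,y,r],e
for k,c in(('top',p),('sc',q)):
    for d in vision.regions_of(c,'coaster_center')[:4]:
        print(k,'coaster',round(d['confidence'],2),d['mask'].sum(),fit(c,d['mask'],34))
    for d in vision.regions_of(c,'board')[:1]:
        cs,_=cv2.findContours(d['mask'].astype(np.uint8),cv2.RETR_EXTERNAL,cv2.CHAIN_APPROX_NONE)
        P=np.array([ray(c,u,24)[:2] for u in max(cs,key=cv2.contourArea)[:,0]],np.float32)
        print(k,'board',cv2.minAreaRect(P))
    hsv=cv2.cvtColor(c['img'],cv2.COLOR_RGB2HSV)
    s=(407,163) if k=='top' else (232,275)
    print(hsv[s[1],s[0]])
    m=((hsv[:,:,1]<70)&(hsv[:,:,2]<130)).astype(np.uint8)
    n,l=cv2.connectedComponents(m,connectivity=4)
    mm=l==l[s[1],s[0]]; print(k,'recess',mm.sum(),fit(c,mm,18))
crop=cv2.resize(p['img'][110:280,285:460],None,fx=3.4,fy=3.4,interpolation=cv2.INTER_CUBIC)
cv2.imwrite('pics/crop1.png',crop[:,:,::-1])
E
```

```text
top coaster 0.87 1224 (array([544. , -69.8,  46.3]), ((543.0783081054688, -71.30671691894531), (86.08744049072266, 92.58149719238281), 69.92560577392578))
top coaster 0.76 1118 (array([567.1, 171.1,  43.1]), ((567.296875, 171.32562255859375), (84.26702117919922, 85.05632781982422), 96.6032943725586))
top coaster 0.64 1157 (array([483.6,  -6.5,  44.2]), ((483.79840087890625, -5.582862854003906), (82.86995697021484, 87.33113098144531), 61.4863166809082))
top coaster 0.6 1241 (array([412.2, 178.1,  44.6]), ((411.90618896484375, 178.592041015625), (85.29398345947266, 88.40096282958984), 54.485740661621094))
top board ((555.716064453125, -82.63906860351562), (140.79478454589844, 341.4208984375), 43.22135543823242)
[13 25 70]
top recess 1152 (array([ 627.4, -160.3,   45.4]), ((627.8345947265625, -160.677490234375), (88.50788879394531, 89.68826293945312), 144.42855834960938))
sc coaster 0.92 1256 (array([589.1, 161.9,  46.4]), ((589.8856201171875, 162.82177734375), (88.0361328125, 93.1518325805664), 58.05835723876953))
sc coaster 0.9 840 (array([436.3, 170.9,  45. ]), ((436.212890625, 171.01358032226562), (82.7383041381836, 89.82778930664062), 52.1705322265625))
sc coaster 0.59 1414 (array([547.1, -70.5,  48.3]), ((547.0208129882812, -71.73016357421875), (89.69915008544922, 95.1460189819336), 81.59941864013672))
sc board ((561.4171142578125, -83.22608947753906), (149.5819854736328, 345.06317138671875), 43.38416290283203)
[ 4 39 46]
sc recess 1501 (array([ 626.9, -161. ,   45. ]), ((627.9563598632812, -161.0560760498047), (85.8573226928711, 88.67642211914062), 6.116379261016846))
```

View pics/crop1.png

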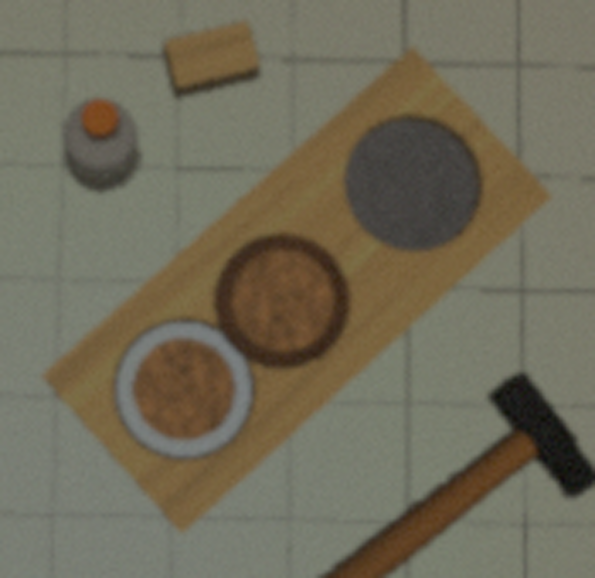

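The crop confirms it: a dark rim with a cork face at crop (283,300), just overlapping the white coaster's recess. The empty recess is at crop (413,183).

The fits agree with each other. The board axis runs at about -46.9°, the recess centre is at about (627,-160), and the coaster is at about (544,-70.5), so it has to travel about 122 mm with almost no lateral offset. I'll push with the two fingertips side by side, about 40 mm apart, as a cradle. First I turn the tool.

>>> arm_command([
  [0, 0, 0, 7.5],
  [0, 0, 0, 7.5],
  [0, 0, 0, 7.5],
  [0, 0, 0, 7.5],
  [0, 0, 0, 0],
], claw=144)

```text
time: 1.7
tool_pos: [140.4, 505.9, 234.7]
tcp_rot: [-1.571, 0.0, -0.796]
contact_force: [0.3, -0.4, -0.3]
grip_width: 56.2
```

>>> arm_command([
  [0, 0, 0, 1.2],
  [0.04, 0, -0.0065, 0],
  [0.04, 0, -0.0065, 0],
  [0.04, 0, -0.0065, 0],
  [0.04, 0, -0.0065, 0],
])

```text
time: 2.2
tool_pos: [231.7, 370.3, 234.8]
tcp_rot: [-1.57, -0.0, -0.812]
contact_force: [0.9, -0.0, -0.1]
grip_width: 39.7
```

>>> arm_command([
  [0.04, 0, -0.0065, 0],
  [0.04, 0, -0.0065, 0],
  [0.04, 0, -0.0065, 0],
  [0.04, 0, -0.0065, 0],
  [0.04, 0, -0.0065, 0],
])

```text
time: 2.7
tool_pos: [345.4, 202.3, 235.0]
tcp_rot: [-1.57, -0.0, -0.813]
contact_force: [0.5, 0.6, -0.4]
grip_width: 39.8
```

>>> arm_command([
  [0.04, 0, -0.0065, 0],
  [0.04, 0, -0.0065, 0],
  [0.04, 0, -0.0065, 0],
  [0.04, 0, -0.0065, 0],
  [0, 0, 0, 0],
])

```text
time: 3.2
tool_pos: [437.8, 66.0, 234.7]
tcp_rot: [-1.57, -0.002, -0.818]
contact_force: [0.6, 0.2, -0.9]
grip_width: 40.2
```

>>> arm_command([
  [0.036, 0, -0.0055, 0],
  [0.036, 0, -0.0055, 0],
  [0.035, 0, -0.005, 0],
  [0, 0.04, 0, 0],
  [0, 0.04, 0, 0],
])

```text
time: 3.7
tool_pos: [498.0, -19.7, 154.4]
tcp_rot: [-1.569, -0.002, -0.815]
contact_force: [-0.9, 0.2, -0.5]
grip_width: 40.0
```

>>> arm_command([
  [0, 0.04, 0, 0],
  [0, 0.03, 0, 0],
  [0, 0, 0, 0],
])

```text
time: 4.0
tool_pos: [494.2, -18.2, 81.4]
tcp_rot: [-1.575, 0.007, -0.814]
contact_force: [-0.0, -0.1, 0.4]
grip_width: 39.9
```

```bash
python3 - <<'E'
from h import *
np.set_printoptions(precision=3,suppress=True)
o=bot.get_obs();print(o['time'],np.array(o['tool_pos']),np.array(o['tcp_rot']),o['grip_width'])
a=vision.capture('wrist')['img'];q=vision.capture('scene')['img'][150:330,150:390]
q=cv2.resize(q,(533,400),interpolation=cv2.INTER_CUBIC)
a=cv2.resize(a,(533,333))
b=np.vstack([cv2.resize(a,(400,250)),cv2.resize(q,(400,300))])
cv2.imwrite('pics/pre.png',b[:,:,::-1])
E
```

```text
4.0 [494.216 -18.171  81.411] [-1.575  0.007 -0.814] 39.879927548087366
```

View pics/pre.png

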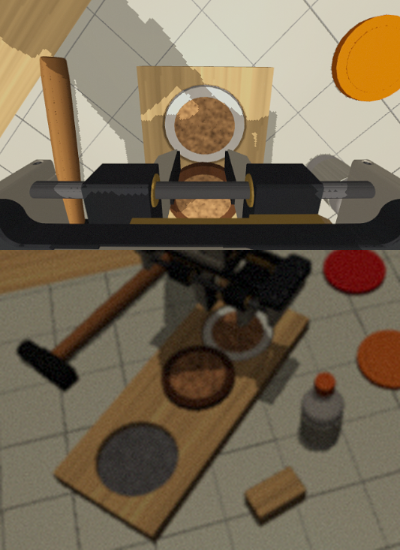

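The wrist view shows the fingers behind the walnut coaster, over the white one, and centred on the board. I'm at along -194, lateral about 0, so now I lower to tip height about 28 mm.

>>> arm_command([
  [0, 0.02, 0, 0],
  [0, 0.015, 0, 0],
  [0, 0.006, 0, 0],
  [0, 0, 0, 0],
  [0, 0, 0, 0],
])

```text
time: 4.6
tool_pos: [498.1, -19.5, 45.1]
tcp_rot: [-1.569, -0.002, -0.815]
contact_force: [1.2, -0.2, -0.0]
grip_width: 40.0
```

>>> arm_command([
  [0, 0.005, -0.0015, 0],
  [0, 0.004, 0, 0],
  [0.004, 0, 0, 0],
  [0.004, 0, 0, 0],
  [0, 0, 0, 0],
])

```text
time: 5.1
tool_pos: [502.3, -26.8, 34.8]
tcp_rot: [-1.57, -0.001, -0.816]
contact_force: [0.2, -0.2, -0.1]
grip_width: 40.0
```

>>> arm_command([
  [0.005, 0, 0, 0],
  [0.005, 0, 0, 0],
  [0.005, 0, 0, 0],
  [0.005, 0, 0, 0],
  [0, 0, 0, 0],
])

```text
time: 5.6
tool_pos: [515.9, -41.4, 34.8]
tcp_rot: [-1.57, -0.001, -0.816]
contact_force: [-1.0, -0.7, -0.3]
grip_width: 40.1
```

```bash
python3 - <<'E'
from h import *
q=vision.capture('scene')['img'][150:320,170:350]
cv2.imwrite('pics/s2.png',cv2.resize(q,None,fx=3.5,fy=3.5,interpolation=cv2.INTER_CUBIC)[:,:,::-1])
E
```

```text
(no output)
```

View pics/s2.png

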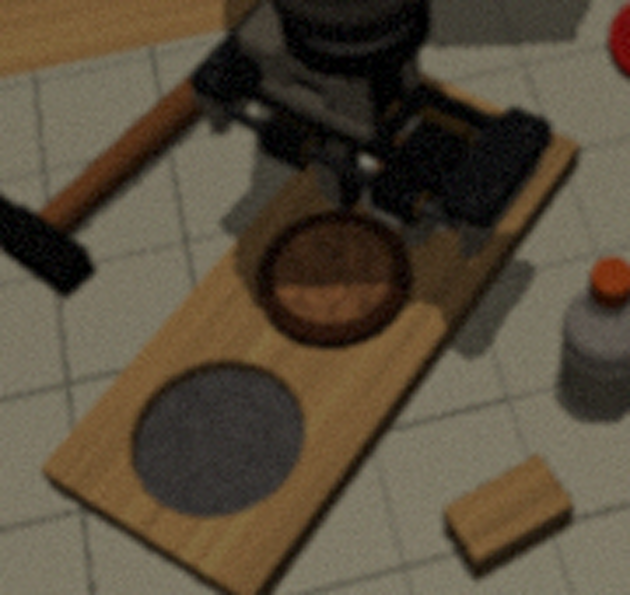

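The crop shows the fingertips at the coaster's rear, near (350,200), and the coaster has begun to move. I'll continue pushing.

>>> arm_command([
  [0.008, 0, 0, 0],
  [0.008, 0, 0, 0],
  [0.008, 0, 0, 0],
  [0.008, 0, 0, 0],
  [0.008, 0, 0, 0],
])

```text
time: 6.15
tool_pos: [543.2, -70.6, 34.7]
tcp_rot: [-1.571, -0.0, -0.816]
contact_force: [0.4, 0.5, 0.0]
grip_width: 39.8
```

>>> arm_command([
  [0.007, 0, 0, 0],
  [0.007, 0, 0, 0],
  [0.007, 0, 0, 0],
  [0.006, 0, 0, 0],
  [0, 0, 0, 0],
])

```text
time: 6.65
tool_pos: [561.8, -90.3, 34.7]
tcp_rot: [-1.57, -0.001, -0.816]
contact_force: [0.6, 0.1, -0.7]
grip_width: 40.1
```

```bash
python3 - <<'E'
from h import *
q=vision.capture('scene')['img'][150:320,170:350]
cv2.imwrite('pics/s3.png',cv2.resize(q,None,fx=3.5,fy=3.5,interpolation=cv2.INTER_CUBIC)[:,:,::-1])
E
```

```text
(no output)
```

View pics/s3.png

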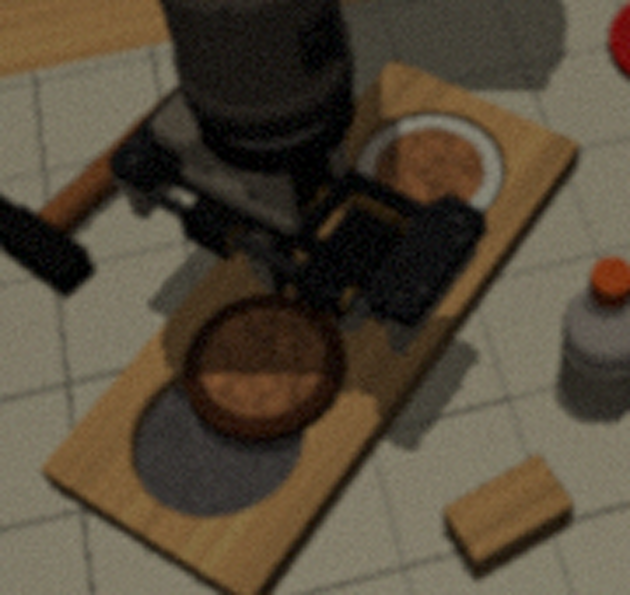

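The coaster is centred laterally and overhangs the recess; about 45 mm remains.

>>> arm_command([
  [0.007, 0, 0, 0],
  [0.007, 0, 0, 0],
  [0.007, 0, 0, 0],
  [0.007, 0, 0, 0],
  [0.006, 0, 0, 0],
])

```text
time: 7.2
tool_pos: [585.0, -114.9, 34.7]
tcp_rot: [-1.571, -0.0, -0.816]
contact_force: [0.8, -0.3, -0.3]
grip_width: 39.7
```

>>> arm_command([
  [0.003, 0, 0, 0],
  [0.003, 0, 0, 0],
  [0, 0, 0, 0],
  [0, 0, 0, 0],
])

```text
time: 7.6
tool_pos: [588.6, -118.7, 34.7]
tcp_rot: [-1.571, 0.0, -0.815]
contact_force: [-0.4, 0.8, 0.5]
grip_width: 39.8
```

```bash
python3 - <<'E'
from h import *
q=vision.capture('scene')['img'][170:320,170:350]
cv2.imwrite('pics/s4.png',cv2.resize(q,None,fx=3.5,fy=3.5,interpolation=cv2.INTER_CUBIC)[:,:,::-1])
E
```

```text
(no output)
```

View pics/s4.png

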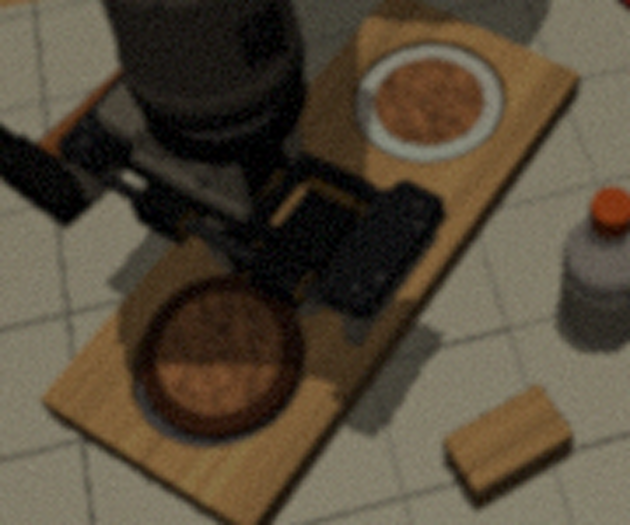

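It now hangs tilted in the recess with a small grey crescent at the front. I'll push on a few mm and watch the force.

>>> arm_command([
  [0.003, 0, 0, 0],
  [0.002, 0, 0, 0],
  [0.002, 0, 0, 0],
  [0, 0, 0, 0],
  [0, 0, 0, 0],
])

```text
time: 8.15
tool_pos: [593.4, -123.9, 34.6]
tcp_rot: [-1.571, 0.0, -0.815]
contact_force: [-0.7, -0.7, -0.1]
grip_width: 39.9
```

```bash
python3 - <<'E'
from h import *
q=vision.capture('scene')['img'][170:320,170:350]
cv2.imwrite('pics/s5.png',cv2.resize(q,None,fx=3.5,fy=3.5,interpolation=cv2.INTER_CUBIC)[:,:,::-1])
E
```

```text
(no output)
```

View pics/s5.png

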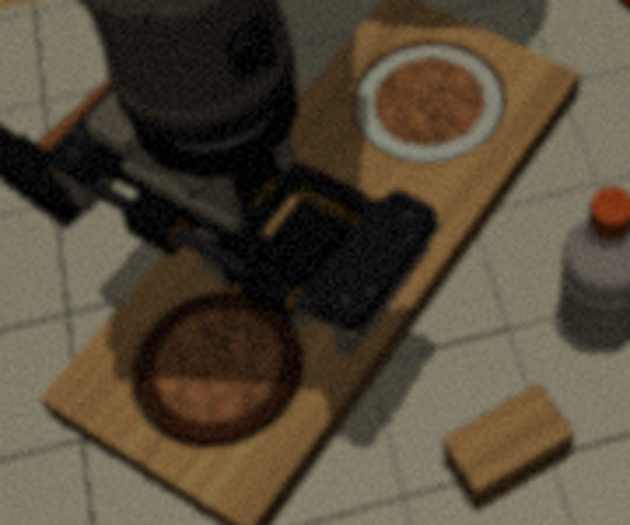

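It appears to have dropped. A further 3 mm is safe because the tips ride above the board and above a seated coaster. After that I'll back off, lift and look.

>>> arm_command([
  [0.002, 0, 0, 0],
  [0.001, 0, 0, 0],
  [0, 0, 0, 0],
  [0, 0, 0, 0],
])

```text
time: 8.6
tool_pos: [595.5, -126.0, 34.7]
tcp_rot: [-1.571, 0.0, -0.815]
contact_force: [-0.3, 0.1, -0.3]
grip_width: 40.0
```

>>> arm_command([
  [-0.02, 0, 0, 0],
  [0, -0.03, 0, 0],
  [0, -0.04, 0, 0],
  [0, -0.04, 0, 0],
  [0, -0.04, 0, 0],
])

```text
time: 9.1
tool_pos: [581.4, -111.3, 186.3]
tcp_rot: [-1.571, 0.0, -0.815]
contact_force: [1.0, -0.0, -0.4]
grip_width: 39.8
```

>>> arm_command([
  [-0.04, 0, 0, 0],
  [-0.04, 0, 0, 0],
  [-0.04, 0, 0, 0],
  [-0.04, 0, 0, 0],
  [-0.04, 0, 0, 0],
])

```text
time: 9.6
tool_pos: [443.3, 35.1, 184.8]
tcp_rot: [-1.57, -0.0, -0.816]
contact_force: [0.9, 0.7, 1.1]
grip_width: 39.9
```

>>> arm_command([
  [-0.04, 0, 0, 0],
  [-0.04, 0, 0, 0],
  [-0.04, 0, 0, 0],
  [-0.04, 0, 0, 0],
  [0, 0, 0, 0],
])

```text
time: 10.1
tool_pos: [331.6, 152.7, 184.8]
tcp_rot: [-1.571, 0.002, -0.811]
contact_force: [-0.2, -0.9, -0.2]
grip_width: 39.8
```

```bash
python3 - <<'E'
from h import *
np.set_printoptions(precision=1,suppress=True)
t=vision.capture('top');q=vision.capture('scene')
for n in['coaster_center','set_coaster_center','mallet_grip','glue_center','offcut_center']:
  print(n,[[w(c,d['xyz']) for d in vision.find_in(c,n)[:3]] for c in(t,q)])
for c in (t,q):
  for d in vision.regions_of(c,'coaster_center')[:4]:
    cs,_=cv2.findContours(d['mask'].astype(np.uint8),0,1); k=max(cs,key=cv2.contourArea)[:,0]
    P=np.array([ray(c,u,22)[:2] for u in k],np.float32); print(cv2.fitEllipse(P))
a=cv2.resize(t['img'][110:280,285:460],(400,389),interpolation=cv2.INTER_CUBIC)
b=cv2.resize(q['img'][170:320,170:324],(399,389),interpolation=cv2.INTER_CUBIC)
cv2.imwrite('pics/end.png',np.hstack([a,b])[:,:,::-1])
E
```

```text
coaster_center [[array([573.7, 177. ,   9.7]), array([412.2, 179.4,  14. ]), array([ 629.4, -160.3,   22.3])], [array([576.6, 174.5,  10.7]), array([ 630.7, -161.6,   22.8]), array([416.8, 177.8,  12.2])]]
set_coaster_center [[array([484.9,  -5.4,  24.6]), array([ 625.8, -157.6,   23.7])], [array([486.5,  -4. ,  21.2])]]
mallet_grip [[array([ 411.6, -182.9,   23.1])], [array([ 427.3, -192.5,   22.5])]]
glue_center [[array([638.6,  49.9,  79.6])], [array([656.2,  48.8,  70.9])]]
offcut_center [[array([709.1, -22.4,  29.4])], [array([719.7, -25.2,  30.6]), array([659.1,  47.5,  74.6])]]
((625.4276733398438, -158.99224853515625), (83.99197387695312, 86.11942291259766), 61.577972412109375)
((711.4584350585938, -22.832233428955078), (43.6741943359375, 71.8369140625), 21.41432762145996)
((412.4085388183594, 179.3999786376953), (84.61972045898438, 86.2054672241211), 167.06053161621094)
((569.268798828125, 171.82501220703125), (84.55738067626953, 87.77030944824219), 156.34954833984375)
((581.3019409179688, 167.64772033691406), (87.65304565429688, 92.21688842773438), 49.54869842529297)
((425.42340087890625, 174.7435302734375), (86.89203643798828, 96.79866790771484), 64.57649993896484)
((629.2008666992188, -159.92835998535156), (90.27227783203125, 93.5630111694336), 146.68936157226562)
```

View pics/end.png

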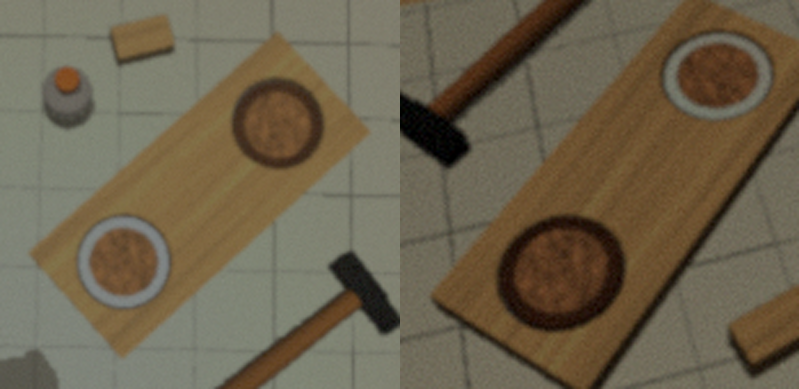

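The walnut coaster sits flush and concentric in the recess in both views: crop (278,123) from above and (562,272) in the scene view. Its top reads z ≈ 22.5 mm against an expected 22. The white coaster, mallet, bottle and offcut are where they were.

```bash
python3 -c "
from plant import job
print(job.close_job())"
```

```text
the job is handed in; nothing more can be done
None
```

The walnut coaster is in the empty recess and lies flat. I pushed it about 120 mm along the board with two fingertips 40 mm apart and never lifted it. It first hung tilted on the rim, and a few mm more push dropped it in. I then backed off, raised the arm clear and handed the job in at about 10 s.

**Coaster:** both cameras put its top at about z 22–23 mm (22 expected when seated). Its centre is within about 2–4 mm of the recess centre, which is within the measuring error.

**Other items:** the white coaster, mallet, glue bottle and offcut read the same as before, within detector noise of up to about 4 mm.

**Forces:** every reading I took stayed within about 2 N.

**Disagreements:** the detector also gave the coaster's name to the orange and red discs, which I ignored. In the last look it also called the seated walnut coaster the white one and marked the offcut as a coaster. None of the final checks failed.

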